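# Raise the trailer tongue off the tow ball and hold it level

## Task

We need the new ball height for this trailer hitch. Stand the spirit level upright on its base along the flat top of the tongue tube, between the coupler and the hinge - set it down, do not drop it - and let go of it. Then pull the coupler's spring latch out sideways, lift the tongue off the tow ball and keep holding it up, level, with the spirit level still standing on it, so that I can measure; finish while you are holding it, and leave the other things on the bench alone.

Things in the scene. Friction and masses are not known exactly. Their poses are not given: they have to be found in the camera images.
- rig: fixed hitch mock-up bolted to the bench: at its robot end a receiver tube, ball mount and 50 mm steel tow ball; at its far end a 260 mm wide grey cross-member (top 210 mm up) carrying the tongue's hinge. Origin on the bench under the ball; z up, x horizontal from ball to hinge. Ball centre 105 mm up; hinge pin along y, 175 mm up, 322 mm from the ball in x.
- drawbar: the tongue: 45 x 45 mm steel box tube with a bright coupler at its nose, 1.0 to 1.4 kg, hinged to the rig about y. Origin on the hinge pin, mid tube; x runs along it from nose to hinge, y as the rig's, z square to its top. Coupled, it rests sloping nose-down by 0.19 rad; latched, it cannot rise; unlatched, it swings up to 0.31 rad past level and falls back if let go. Level = x horizontal.
- bar_top (a point): middle of the free flat part of the tube's top (45 mm wide, 175 mm long, from the coupler's rear edge to the hinge plates, which flank the tube and stand 7.5 mm above its top), axes as the tongue's, z square to the top. In the tongue's frame x = -120 mm, z = 22.5 mm. It sits about 175 mm up when coupled.
- ball_socket (a point): centre of the coupler's ball socket (where the ball's centre is when coupled), axes as the tongue's; in the tongue's frame x = -330 mm, z = -8 mm. The coupler head is round, 68 mm wide, its top level with the tube's top within 3 mm. With the tongue level it is 62 mm higher than coupled, clear of the ball.
- latch_grip (a point): middle of the latch handle's crossbar, axes as the tongue's: 14 mm thick, 64 mm long along x, 80 mm to the -y side of the tongue's middle plane, 15 mm above its axis, 20 mm hinge-side of the ball. A 12 mm thick, 22 mm wide upright joins it to the plunger rod 46 mm below. Coupler wall 46 mm from the bar's middle; spring housing 22 mm, but 34 mm lower. It moves with the tongue, which may be lifted by it.
- latch (a joint): how far the latch is pulled out, m: 0 = in, under the ball; pulled in the tongue's -y direction to its stop at 0.020. The ball is free from about 0.014. The spring pulls it back in with 8 N at 0 growing to 14.5 N at 0.020. It may return once the tongue is off the ball.
- level: short spirit level: aluminium bar 140 long x 20 thick x 40 mm high with black end caps and a green vial in its top edge, about 0.22 kg, standing on its base on the bench. Origin at the middle of its underside, x along it, z up.
- offcut: bystander: 120 mm piece of 30 x 30 mm steel box tube lying on the bench, open at the ends, no vial. Origin at the middle of its underside, x along it.
- tin: bystander: closed steel tin, 84 mm wide, 100 mm high. Origin at the middle of its underside.
- spare_ball: bystander: spare 50 mm tow ball, 96 mm high, standing on its nut. Origin at the middle of its underside.
- wrench: bystander: steel spanner about 180 mm long lying on the bench.
Mind the look-alikes: they are no part of the job. What is shaped like the level but brown or pink is not meant.

How it is judged:
By the outcome, as a careful person would: the job done as asked, in the order asked, and still so for the second after the job is handed in, while the arm keeps its last pose, push and grip.
It also fails if it takes over 54 s, if anything falls off the work surface, if the arm or the gripper's body presses on something with over 40 N, if the wrist force passes 120 N, or if a joint passes its speed limit or range.

## Robot

A 7-joint arm with a two-finger parallel gripper is mounted at the origin on the work surface. World frame = base frame: x ahead of the robot, y to its left, z up, the work surface at z = 0. Lengths are in m, angles in degrees, forces in N, time in s.
With the tool pointing down it reaches from about 0.425 to 0.875 m from the base axis. Payload 4.7 kg.
Tool frame: the origin (TCP) lies at the very end of the fingers, on their centre line; the grasp point (between the pads) lies 19 mm behind it; z points along the fingers, y is the direction in which the jaws open and shut (so a half turn about z gives the same grasp; the last joint's range is limited). The gripper opens to 87 mm and grips with 3 to 60 N. Pads are 19 mm wide; open, the fingers measure 117 mm over their backs; the gripper's body (75 mm by 190 mm) begins 51 mm behind the grasp point.
Start: joints at [0.808, 18.392, -4.016, 83.108, 1.295, 78.541, -3.26], TCP at [0.65, -0, 0.223] pointing down, gripper open.
Joint ranges: [-163.93, 163.93], [-17.29, 119.83], [-79.2, 71.16], [3.27, 140.29], [-89.18, 269.18], [5.43, 117.66], [-154.24, 154.24]. Speed limits (degrees/s): [147.25, 147.25, 180, 180, 180, 180, 180].

## Interface

Orientations are given as [roll, pitch, yaw] about the fixed x, y, z axes, in that order (R = Rz(yaw) Ry(pitch) Rx(roll)).
In Python, from cell import * gives the robot as it stands.
- The arm moves only by the tool drive_tool, never from a script. Its argument "moves" is text: rows parted by semicolons, each of 5 numbers parted by spaces: the shift along the tool's x, y, z in m, then the turn about the tool's z in degrees, then the gripper's target within -1 to 1 (fully open at 1, half-way at 0, shut at -1). In form: x y z yaw fingers; .... A call has exactly 8 rows; each row is the pose to reach, as a shift and turn from the pose commanded when the call began, along the tool's axes at that moment; what a row does not reach only later rows make up. A row lasts 1/10 s, in which the tool goes at most 50 mm and 8.59 degrees, less where a joint would pass 70% of its speed; a pose out of reach is approached as far as the arm can. A call with a gripper value outside its range is refused whole. The fingers move at their own pace and stop on an object; "grip_force" is the grip in N (left out, the last holds). Time passes only in rows, so rows that repeat a pose let the fingers close, or fill a call up. It gives the time, the measured TCP pose, the force and the opening at its end, in the units of the state.
- get_obs(): the state, without advancing time (a new reading comes with each control period).
- read_camera(name): name is "scene" or "side" or "wrist"; returns (picture, depth): 420x560x3 uint8, red, green, blue; 420x560 float32, m along the optical axis (not along the pixel's ray), 0 where there is no reading.
- calibration(name): a dict with "intrinsics" (3x3 intrinsics, pixels), "cam_to_world" (4x4, takes a point from camera to world coordinates); the wrist camera has in their place "T_tool_cam" (4x4, takes a point from camera to tool coordinates, whose origin is the TCP and whose axes are the flange's). Camera axes: x right, y up, looking along -z (the intrinsics and any distortion apply to the point x, -y, -z); pixel columns grow to the right and rows downward; lengths in m; the calibration is good to about 2 mm. A picture is of the moment at which its call begins: read the wrist's pose just before it. calibration takes no time and is no camera call.
- sign_off(): hands the job in, once; it reports no verdict.
Trained networks look in the newest picture that a camera, given by its name, has taken for a name from the list of things; names that differ only in an ending like _2 or _b are one class to them, and where a whole thing is asked for, a point or a joint stands for the part that bears it (a point fixed in the world has none). Each returns a list of dicts, best first, with "conf" (0 to 1); they miss things now and then, are a little off and sometimes report something else, mostly with a low value. They report only what shows in the picture. A call takes as long as a camera call. They do not tell look-alikes from the thing itself.
- search_frame(camera, name): "uv" ([column, row] in pixels, amid what is visible of it).
- pinpoint(camera, name): "uv" ([column, row] in pixels: a listed point, or the origin of a listed thing).
The state is a dict: "time_s": time; "qpos": joint angles; "joint_velocities": joint speeds; "effort": joint torques, N m; "tool_pos": TCP position; "tool_rot": TCP orientation; "force": force on the tool from outside, world axes, zero at the start; "wrist_torque": the same for the moment, N m; "grip_width": finger opening in m.
Only numpy, scipy, OpenCV 4.12 (cv2) and the standard library are available. Lean on these libraries where they do the work, as an engineer would, in place of code of your own. Each camera call takes 0.05 s, during which the arm holds its last target. There are 200 camera calls.

## Working session

There is one attempt and no reset: what is moved stays moved. The work goes in short steps, Python scripts to look and compute and a tool call to move; the robot and the scene stay as the last step left them, time stands still between calls to the robot, and variables do not carry over. Pictures are saved under pics/ and viewed, about 8 in all and at most 12, crops included, and the job is handed in when it is done.

Besides the shell and the picture viewer there is one more tool, called after ">>>" in YAML: its name, and indented under it one key for each argument. drive_tool: Moves the arm, as the interface text tells. Its arguments: {"type":"object","properties":{"moves":{"type":"string"},"grip_force":{"type":"number"}},"required":["moves"]}

```bash
mkdir -p pics
cat > h.py <<'E'
from cell import *
import numpy as np, cv2
from scipy.spatial.transform import Rotation as R
def Tcam(n):
    c=calibration(n); K=np.array(c["intrinsics"])
    if "cam_to_world" in c: return K,np.array(c["cam_to_world"])
    o=get_obs(); T=np.eye(4); T[:3,:3]=R.from_euler('xyz',o["tool_rot"],degrees=True).as_matrix(); T[:3,3]=o["tool_pos"]
    return K,T@np.array(c["T_tool_cam"])
def ray(K,T,uv):
    p=np.linalg.solve(K,[uv[0],uv[1],1]); d=T[:3,:3]@[p[0],-p[1],-p[2]] if 0 else T[:3,:3]@np.array([p[0],-p[1],-1.])
    return T[:3,3],d
def unproj(K,T,uv,dep):
    o,d=ray(K,T,uv); return o+d*dep
def tri(rs):
    A=np.zeros((3,3));b=np.zeros(3)
    for o,d in rs:
        d=d/np.linalg.norm(d);P=np.eye(3)-np.outer(d,d);A+=P;b+=P@o
    x=np.linalg.solve(A,b); return x,[np.linalg.norm((np.eye(3)-np.outer(d/np.linalg.norm(d),d/np.linalg.norm(d)))@(x-o)) for o,d in rs]
def proj(K,T,p):
    q=np.linalg.inv(T)@np.append(p,1); q=q[:3]; v=K@[q[0]/-q[2],-q[1]/-q[2],1]; return v[:2]
E
python3 - <<'E'
from h import *
o=get_obs(); print({k:np.round(v,3) for k,v in o.items()})
ims={}
for n in ["scene","side","wrist"]:
    K,T=Tcam(n); im,d=read_camera(n); ims[n]=im
    cv2.imwrite(f"pics/{n}0.png",im[:,:,::-1]); np.savez(f"{n}0.npz",im=im,d=d,K=K,T=T)
    print(n,np.round(K,1).tolist(),np.round(T,3).tolist(), [k for k in calibration(n)])
    if n=="wrist": continue
    for nm in ["level","bar_top","ball_socket","latch_grip","drawbar","rig"]:
        for r in pinpoint(n,nm)[:3]:
            uv=r["uv"]; u,v=[int(round(x)) for x in uv]
            dd=d[v,u] if 0<=v<420 and 0<=u<560 else 0
            print(" ",nm,np.round(uv,1),round(r["conf"],2),np.round(unproj(K,T,uv,dd),3))
cv2.imwrite("pics/both0.png",cv2.resize(np.vstack([ims["scene"],ims["side"]])[:,:,::-1],None,fx=.71,fy=.71))
E
```

```text
{'time_s': np.float64(0.0), 'qpos': array([ 0.808, 18.44 , -4.016, 83.174,  1.295, 78.542, -3.258]), 'joint_velocities': array([-0.029, -0.005, -0.017, -0.037, -0.006,  0.012, -0.01 ]), 'effort': array([-0.0000e+00, -4.9128e+01, -4.0400e-01, -3.1253e+01, -6.4000e-02,
        4.4000e-02,  0.0000e+00]), 'tool_pos': array([ 0.649, -0.   ,  0.221]), 'tool_rot': array([-1.79889e+02,  5.00000e-03,  9.00040e+01]), 'force': array([-0.558,  0.328, -0.147]), 'wrist_torque': array([ 0.032, -0.011,  0.015]), 'grip_width': np.float64(0.087)}
scene [[387.0, 0.0, 277.5], [0.0, 387.0, 213.4], [0.0, 0.0, 1.0]] [[-0.331, -0.646, 0.688, 1.334], [0.943, -0.233, 0.236, 0.288], [0.008, 0.727, 0.687, 0.894], [0.0, 0.0, 0.0, 1.0]] ['intrinsics', 'cam_to_world']
  level [170.5 177.4] 0.88 [ 0.417 -0.436  0.026]
  level [177.9 207.6] 0.82 [ 0.545 -0.333  0.021]
  level [209.1 231.6] 0.59 [ 0.629 -0.172  0.044]
  bar_top [301.5 223.8] 0.95 [0.632 0.114 0.177]
  ball_socket [280.4 195.4] 0.87 [0.51  0.014 0.147]
  latch_grip [255.4 193.3] 0.49 [0.725 0.027 0.331]
  drawbar [314.6 258. ] 0.62 [0.746 0.18  0.192]
[... 169 characters left out ...]
.842], [0.009, 0.798, 0.602, 0.765], [0.0, 0.0, 0.0, 1.0]] ['intrinsics', 'cam_to_world']
  level [208.2 407.4] 0.93 [ 0.414 -0.472  0.041]
  level [273.1 350.6] 0.83 [ 0.538 -0.35   0.019]
  level [287.9 298.8] 0.68 [ 0.581 -0.218  0.024]
  bar_top [292.6 169.6] 0.84 [0.621 0.107 0.178]
  ball_socket [231.1 213.8] 0.82 [ 0.451 -0.022  0.131]
  latch_grip [325.  154.6] 0.17 [0.716 0.146 0.2  ]
  drawbar [324.1 157.2] 0.68 [0.714 0.146 0.192]
  rig [234.9 247.1] 0.71 [ 0.454 -0.008  0.003]
wrist [[318.4, 0.0, 277.5], [0.0, 318.4, 212.0], [0.0, 0.0, 1.0]] [[1.0, -0.002, -0.001, 0.651], [0.002, 0.97, 0.245, 0.067], [0.001, -0.245, 0.97, 0.385], [0.0, 0.0, 0.0, 1.0]] ['intrinsics', 'T_tool_cam']
```

View pics/scene0.png

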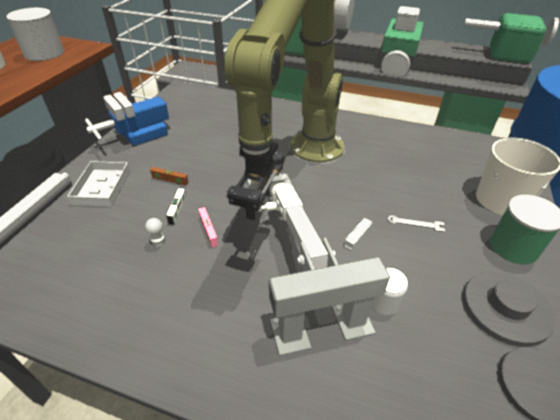

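View pics/side0.png

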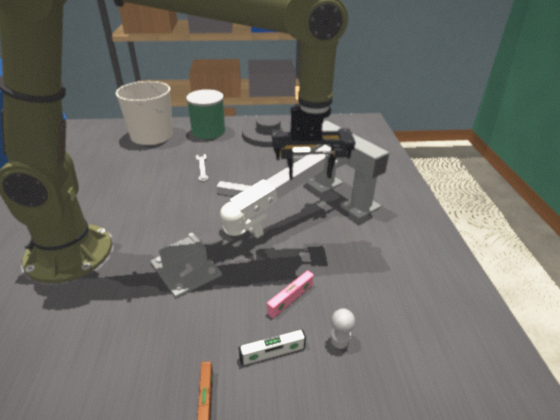

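Candidates for the level: brown bar (scene 170,176 / side 205,390), white/aluminium bar with green vial (177,206 / 272,347), pink bar (208,227 / 290,293), and the grey offcut with no vial (358,233 / 235,188). I choose the aluminium one, with black caps, and check it in a close crop.

Run:
```python
from h import *
D={n:np.load(n+"0.npz") for n in ["scene","side"]}
def cloud(n):
    z=D[n];vv,uu=np.mgrid[:420,:560];P=np.stack([uu,vv,np.ones_like(uu)],-1).reshape(-1,3)@np.linalg.inv(z["K"]).T
    P=P*[1,-1,-1]*z["d"].reshape(-1,1); ok=z["d"].reshape(-1)>0
    return (P@z["T"][:3,:3].T+z["T"][:3,3])[ok], z["im"].reshape(-1,3)[ok]
pts=[cloud(n) for n in D]
# bench height check and level
for (p,c),n in zip(pts,D):
    b=p[(np.abs(p[:,2])<.012)&(p[:,0]>.3)&(p[:,0]<.9)&(abs(p[:,1])<.5)]; print(n,"bench z",np.median(b[:,2]).round(4))
    for lo in (.032,):
        m=(p[:,2]>lo)&(p[:,2]<.048)&(np.hypot(p[:,0]-.54,p[:,1]+.34)<.09)
        q=p[m]; 
        r=cv2.minAreaRect(q[:,:2].astype(np.float32)); print(" level top",len(q),r,np.median(q[:,2]))
    # tube top: points in the bar region
    m=(p[:,2]>.12)&(p[:,2]<.25)&(p[:,0]>.4)&(p[:,0]<.85)&(p[:,1]>-.12)&(p[:,1]<.35)
    np.save("c_"+n,np.hstack([p[m],c[m]]))
rs={}
for nm,a,b in [("bar_top",(301.5,223.8),(292.6,169.6)),("drawbar",(314.6,258),(324.1,157.2)),("ball_socket",(280.4,195.4),(231.1,213.8)),("level",(177.9,207.6),(273.1,350.6))]:
    x,e=tri([ray(D["scene"]["K"],D["scene"]["T"],a),ray(D["side"]["K"],D["side"]["T"],b)]);print(nm,x.round(4),np.round(e,4))
A=cv2.resize(D["side"]["im"][130:270,190:400],None,fx=3.8,fy=3.8,interpolation=cv2.INTER_CUBIC)
B=cv2.resize(D["side"]["im"][270:370,220:370],(400,267),interpolation=cv2.INTER_CUBIC); C=cv2.resize(D["scene"]["im"][160:260,140:290],(398,267),interpolation=cv2.INTER_CUBIC)
A=cv2.resize(A,(798,int(532*.6)) if 0 else (798,532))[:330]
cv2.imwrite("pics/crop1.png",np.vstack([A,np.hstack([B,C])])[:,:,::-1])
```

```text
scene bench z -0.0001
 level top 215 ((0.5325044989585876, -0.3336467742919922), (0.1322775036096573, 0.10586092621088028), 41.4234504699707) 0.039618494641527
side bench z 0.0011
 level top 722 ((0.5286527872085571, -0.3325553238391876), (0.13223637640476227, 0.10700657218694687), 40.811431884765625) 0.04067534908579701
bar_top [0.6236 0.1138 0.1717] [0.0023 0.0023]
drawbar [0.7238 0.178  0.1707] [0.0032 0.0032]
ball_socket [0.4546 0.0006 0.1065] [0.0075 0.0075]
level [ 0.537  -0.3419  0.0091] [0.0022 0.0022]
```

View pics/crop1.png

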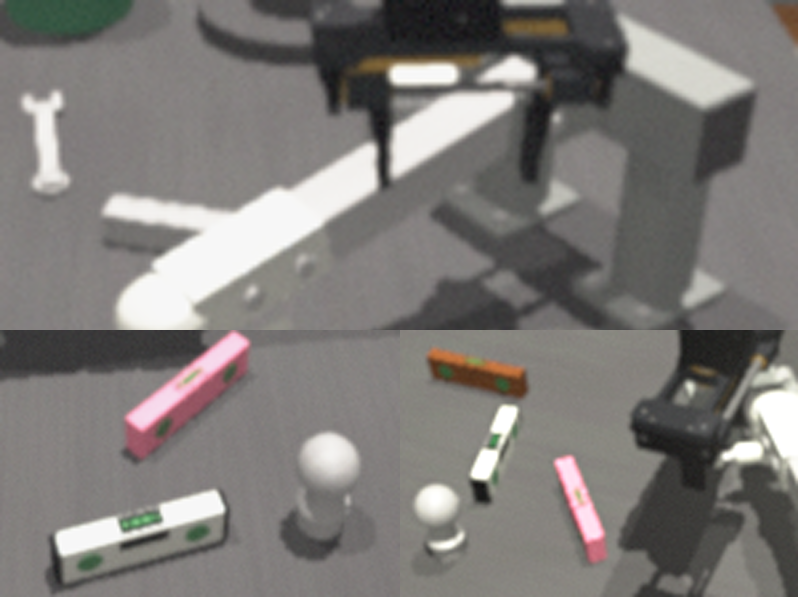

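The crop confirms it: the white bar with black caps and a green vial (lower left pane, centre ~(140,535)) is the level. I'll refine its axis and the tongue's.

Run:
```python
from h import *
from scipy.optimize import least_squares
for n in ["scene","side"]:
    z=np.load(n+"0.npz");vv,uu=np.mgrid[:420,:560];P=np.stack([uu,vv,np.ones_like(uu)],-1)@np.linalg.inv(z["K"]).T*[1,-1,-1]*z["d"][...,None]
    P=P@z["T"][:3,:3].T+z["T"][:3,3]
    hsv=cv2.cvtColor(z["im"],cv2.COLOR_RGB2HSV)
    m=(P[...,2]>.034)&(P[...,2]<.046)&(np.hypot(P[...,0]-.537,P[...,1]+.342)<.085)&(hsv[...,2]>0)
    nl,lab,st,ce=cv2.connectedComponentsWithStats(m.astype(np.uint8)); k=1+np.argmax(st[1:,4])
    q=P[lab==k][:,:2].astype(np.float32); r=cv2.minAreaRect(q); (cx,cy),(w,h),a=r
    mu=q.mean(0);e,V=np.linalg.eigh(np.cov((q-mu).T));print(n,len(q),"level",np.round(r[0],4),np.round(r[1],4),"axis",np.degrees(np.arctan2(V[1,1],V[0,1])).round(1),z["d"].shape)
    # tongue: points near top plane
    c=P.reshape(-1,3); H0=np.array([.724,.178]);
    psi=np.radians(32.6)
    for it in range(4):
        ax=np.array([np.cos(psi),np.sin(psi)]);ly=np.array([-ax[1],ax[0]])
        s=(c[:,:2]-H0)@ax; t=(c[:,:2]-H0)@ly
        zt=.175+.0225/np.cos(.19)+s*np.tan(.19)
        m=(abs(c[:,2]-zt)<.006)&(s>-.2)&(s<-.04)&(abs(t)<.04)
        # robust centre per slice
        S=[];M=[];W=[]
        for a in np.arange(-.2,-.04,.01):
            k=m&(s>=a)&(s<a+.01)
            if k.sum()>15:
                lo,hi=t[k].min(),t[k].max()
                if .038<hi-lo<.056: S.append(a+.005);M.append((lo+hi)/2);W.append(hi-lo)
        f=np.polyfit(S,M,1) if len(S)>2 else [0,0]; psi+=np.arctan(f[0]); H0=H0+ly*f[1]
    print(" tongue psi",np.degrees(psi).round(2),"H0",H0.round(4),len(S),np.round(W,3),"dz",np.median(c[m,2]-zt[m]).round(4))
```

```text
scene 198 level [ 0.539  -0.3428] [0.1443 0.0219] axis -166.6 (420, 560)
 tongue psi 33.0 H0 [0.7248 0.1768] 16 [0.044 0.043 0.043 0.044 0.042 0.043 0.044 0.043 0.043 0.043 0.045 0.044
 0.042 0.043 0.045 0.043] dz -0.0008
side 674 level [ 0.5377 -0.3422] [0.1423 0.0226] axis -166.3 (420, 560)
 tongue psi 33.36 H0 [0.7238 0.1782] 15 [0.046 0.045 0.046 0.042 0.046 0.043 0.044 0.045 0.045 0.047 0.044 0.044
 0.045 0.047 0.045] dz 0.0002
```

>>> drive_tool:
  moves: "-0.04 -0.013 0 8 1; -0.085 -0.027 0 16 1; -0.13 -0.042 0 24 1; -0.175 -0.057 0 32 1; -0.22 -0.072 0 40 1; -0.265 -0.087 0 48 1; -0.31 -0.1 0 56 1; -0.342 -0.111 0.01 64 1"

```text
time_s: 1.55
tool_pos: [0.5379, -0.3465, 0.2144]
tool_rot: [179.8, -0.1, 25.5]
force: [0.3, -0.3, 0.3]
grip_width: 0.0874
```

>>> drive_tool:
  moves: "0 0 0.02 6 1; 0 0 0.05 12.5 1; 0 0 0.08 12.5 1; 0 0 0.09 12.5 1; 0 0 0.09 12.5 1; 0 0 0.09 12.5 1; 0 0 0.09 12.5 1; 0 0 0.09 12.5 1"

```text
time_s: 2.35
tool_pos: [0.5399, -0.3426, 0.1243]
tool_rot: [179.9, -0.1, 13.5]
force: [0.2, 1.2, 0.8]
grip_width: 0.087
```

Run:
```python
from h import *
o=get_obs();print(o["tool_pos"],o["tool_rot"])
K,T=Tcam("wrist"); im,d=read_camera("wrist")
vv,uu=np.mgrid[:420,:560];P=np.stack([uu,vv,np.ones_like(uu)],-1)@np.linalg.inv(K).T*[1,-1,-1]*d[...,None]; P=P@T[:3,:3].T+T[:3,3]
m=(P[...,2]>.034)&(P[...,2]<.046)&(np.hypot(P[...,0]-.538,P[...,1]+.3425)<.085)&(d>0)
nl,lab,st,ce=cv2.connectedComponentsWithStats(m.astype(np.uint8)); k=1+np.argmax(st[1:,4]); q=P[lab==k][:,:2].astype(np.float32); print(cv2.minAreaRect(q),len(q),np.median(P[lab==k][:,2]))
mu=q.mean(0);e,V=np.linalg.eigh(np.cov((q-mu).T));print(mu,np.degrees(np.arctan2(V[1,1],V[0,1])))
cv2.imwrite("pics/w1.png",im[:,:,::-1])
```

```text
[ 0.53993542 -0.34257626  0.12433913] [ 1.79890763e+02 -1.27330047e-01  1.35074231e+01]
((0.5555891990661621, -0.33841320872306824), (0.10427568107843399, 0.0203484408557415), 13.579967498779297) 3261 0.04063918069658681
[ 0.55828714 -0.33764344] -166.3596616246995
```

View pics/w1.png

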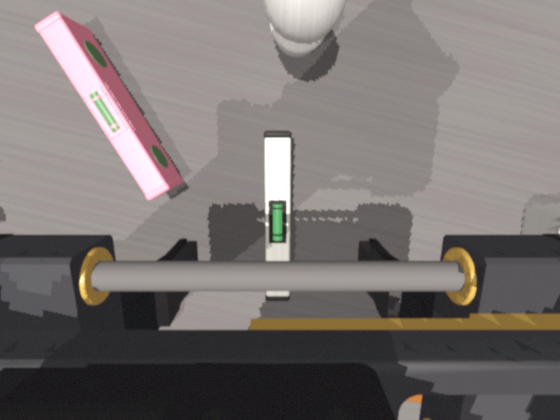

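The wrist view shows the level (vial at 278,222) centred between the fingers and aligned with them. The pink bar (165,190) and spare ball (303,30) are clear. I descend with the fingers half open.

>>> drive_tool:
  moves: "0 0 0.02 0 0.2; 0 0 0.05 0 0.2; 0 0 0.08 0 0.2; 0 0 0.1 0 0.2; 0 0 0.11 0 0.2; 0 0 0.11 0 0.2; 0 0 0.11 0 -1; 0 0 0.11 0 -1"
  grip_force: 15

```text
time_s: 3.2
tool_pos: [0.5401, -0.3428, 0.0143]
tool_rot: [179.9, -0.1, 13.5]
force: [-1.1, 0.6, 0.5]
grip_width: 0.0433
```

>>> drive_tool:
  moves: "0 0 0 0 -1; 0 0 0 0 -1; 0 0 0 0 -1; 0 0 0 0 -1; 0 0 -0.01 0 -1; 0 0 -0.03 0 -1; 0 0 -0.07 0 -1; 0 0 -0.11 0 -1"

```text
time_s: 4.0
tool_pos: [0.538, -0.3414, 0.1229]
tool_rot: [-179.9, 0.1, 13.5]
force: [1.0, -0.1, -1.6]
grip_width: 0.0201
```

>>> drive_tool:
  moves: "0 0 -0.03 0 -1; 0.005 -0.012 -0.07 -2 -1; 0.017 -0.04 -0.11 -5 -1; 0.034 -0.078 -0.135 -8 -1; 0.051 -0.117 -0.147 -11 -1; 0.068 -0.156 -0.147 -14 -1; 0.085 -0.196 -0.147 -17 -1; 0.102 -0.235 -0.147 -19.6 -1"
  grip_force: 25

```text
time_s: 4.8
tool_pos: [0.5829, -0.0879, 0.2699]
tool_rot: [-180.0, 0.0, 33.2]
force: [1.5, -0.1, -1.7]
grip_width: 0.0195
```

>>> drive_tool:
  moves: "0.03 -0.032 0 0 -1; 0.058 -0.062 0 0 -1; 0.086 -0.092 0 0 -1; 0.11 -0.118 0 0 -1; 0.128 -0.137 0 0 -1; 0.137 -0.147 0.01 0 -1; 0.137 -0.147 0.03 0 -1; 0.137 -0.147 0.045 0 -1"

```text
time_s: 5.6
tool_pos: [0.6171, 0.1073, 0.2226]
tool_rot: [180.0, 0.1, 33.1]
force: [-0.3, -0.1, -2.5]
grip_width: 0.0199
```

Run:
```python
from h import *
o=get_obs();print(o["tool_pos"],o["tool_rot"],o["force"])
out=[]
for n in ["side","scene"]:
    K,T=Tcam(n); im,d=read_camera(n); np.savez(n+"1.npz",im=im,d=d,K=K,T=T)
    out.append(im[100:260,200:400] if n=="side" else im[150:310,210:410])
K,T=Tcam("wrist"); im,d=read_camera("wrist"); np.savez("wrist1.npz",im=im,d=d,K=K,T=T)
vv,uu=np.mgrid[:420,:560];P=np.stack([uu,vv,np.ones_like(uu)],-1)@np.linalg.inv(K).T*[1,-1,-1]*d[...,None]; P=P@T[:3,:3].T+T[:3,3]
ax=np.array([np.cos(np.radians(33.1)),np.sin(np.radians(33.1))]);ly=np.array([-ax[1],ax[0]]);H=np.array([.7243,.1775])
s=(P[...,:2]-H)@ax;t=(P[...,:2]-H)@ly
zt=.1979+s*np.tan(.19); 
for a in np.arange(-.32,0,.02):
    k=(d>0)&(abs(P[...,2]-zt)<.006)&(s>=a)&(s<a+.02)&(abs(t)<.035)
    if k.sum()>20: print(round(a+.01,3),k.sum(),np.round([t[k].min(),t[k].max()],4),np.median((P[...,2]-zt)[k]).round(4))
k=(d>0)&(P[...,2]>.22)&(P[...,2]<.262)&(abs(t)<.02)&(s>-.2)&(s<-.04)
print("lev t",np.percentile(t[k],[1,50,99]),"s",np.percentile(s[k],[1,99]))
cv2.imwrite("pics/h1.png",np.vstack([cv2.resize(np.hstack(out),(700,280),interpolation=cv2.INTER_CUBIC),cv2.resize(im,(700,525))[:310]])[:,:,::-1])
```

```text
[0.61707393 0.1073109  0.22259832] [1.79989317e+02 1.43217586e-01 3.30791741e+01] [-0.2812216  -0.0791582  -2.53524721]
-0.21 30 [-0.019  0.018] 0.0009
-0.19 39 [-0.0182  0.0172] 0.0004
-0.13 415 [-0.0212  0.0238] 0.0002
-0.11 588 [-0.021  0.024] 0.0001
-0.09 717 [-0.021   0.0241] 0.0
-0.07 817 [-0.0209  0.0242] 0.0001
-0.05 2730 [-0.0208  0.0243] 0.0002
-0.03 3399 [-0.0298  0.0336] 0.0003
-0.01 3963 [-0.0228  0.0344] 0.0003
lev t [-0.01767954 -0.00028772  0.01680459] s [-0.14723333 -0.06089772]
```

View pics/h1.png

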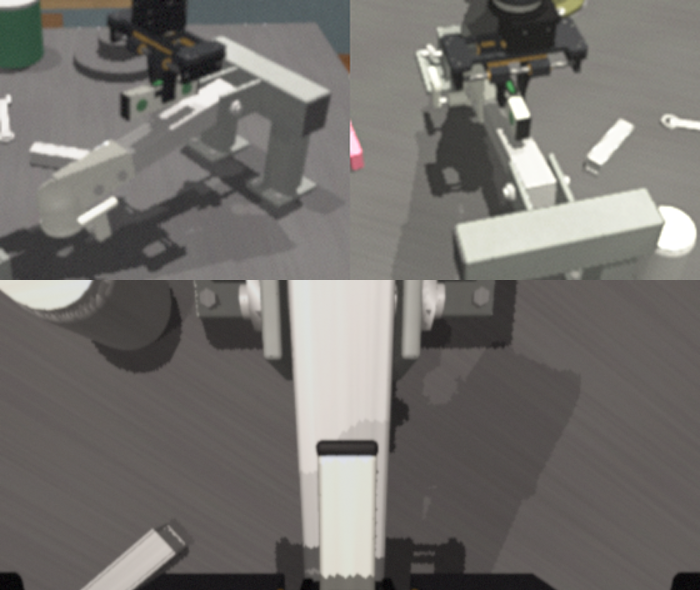

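The level hangs above the tube's top, parallel to it and about 1.5 mm off to one side. I lower it, then ease down with a light grip so it pivots flush onto the slope.

>>> drive_tool:
  moves: "0 -0.0015 0.006 0 -1; 0 -0.0015 0.012 0 -1; 0 -0.0015 0.016 0 -1; 0 -0.0015 0.019 0 -1; 0 -0.0015 0.021 0 -1; 0 -0.0015 0.022 0 -1; 0 -0.0015 0.023 0 -1; 0 -0.0015 0.024 0 -1"
  grip_force: 8

```text
time_s: 6.55
tool_pos: [0.6171, 0.1095, 0.2007]
tool_rot: [180.0, -0.0, 33.1]
force: [0.2, 0.4, -2.5]
grip_width: 0.0197
```

>>> drive_tool:
  moves: "0 0 0.001 0 -1; 0 0 0.002 0 -1; 0 0 0.003 0 -1; 0 0 0.004 0 -1; 0 0 0.005 0 -1; 0 0 0.006 0 -1; 0 0 0.007 0 -1; 0 0 0.007 0 -1"
  grip_force: 6

```text
time_s: 7.35
tool_pos: [0.617, 0.1094, 0.1934]
tool_rot: [180.0, 0.0, 33.1]
force: [-0.3, -1.2, -0.8]
grip_width: 0.0201
```

>>> drive_tool:
  moves: "0 0 0.001 0 -1; 0 0 0.002 0 -1; 0 0 0.003 0 -1; 0 0 0.004 0 -1; 0 0 0.005 0 -1; 0 0 0.005 0 -1; 0 0 0.005 0 -1; 0 0 0.005 0 -1"

```text
time_s: 8.15
tool_pos: [0.6171, 0.1098, 0.1884]
tool_rot: [-180.0, -0.0, 33.1]
force: [-0.4, -0.4, -2.5]
grip_width: 0.0196
```

>>> drive_tool:
  moves: "0 0 0.001 0 -1; 0 0 0.001 0 -1; 0 0 0.002 0 -1; 0 0 0.002 0 -1; 0 0 0.003 0 -1; 0 0 0.003 0 -1; 0 0 0.003 0 -1; 0 0 0.003 0 -1"
  grip_force: 5

```text
time_s: 8.95
tool_pos: [0.6172, 0.1097, 0.187]
tool_rot: [180.0, -0.1, 33.1]
force: [-2.5, -0.3, 5.5]
grip_width: 0.0202
```

```bash
cat > look.py <<'E'
from h import *
import sys
o=get_obs();print(np.round(o["tool_pos"],4),np.round(o["force"],2),np.round(o["wrist_torque"],2))
ax=np.array([np.cos(np.radians(33.1)),np.sin(np.radians(33.1))]);ly=np.array([-ax[1],ax[0]]);H=np.array([.7243,.1775])
out=[]
for n in ["side","scene","wrist"]:
    K,T=Tcam(n); im,d=read_camera(n); np.savez(n+"L.npz",im=im,d=d,K=K,T=T)
    out.append({"side":im[100:260,200:400],"scene":im[150:310,210:410],"wrist":im[0:320]}[n])
    vv,uu=np.mgrid[:420,:560];P=np.stack([uu,vv,np.ones_like(uu)],-1)@np.linalg.inv(K).T*[1,-1,-1]*d[...,None]; P=P@T[:3,:3].T+T[:3,3]
    s=(P[...,:2]-H)@ax;t=(P[...,:2]-H)@ly
    hsv=cv2.cvtColor(im,cv2.COLOR_RGB2HSV)
    zt=.1979+s*np.tan(.19)
    h=P[...,2]-zt
    k=(d>0)&(h>.03)&(h<.055)&(abs(t)<.018)&(s>-.22)&(s<-.04)
    for a in np.arange(-.22,-.03,.02):
        kk=k&(s>=a)&(s<a+.02)
        if kk.sum()>8: print(n,round(a+.01,2),kk.sum(),"h",np.percentile(h[kk],[10,50,90]).round(4),"t",np.percentile(t[kk],[3,97]).round(4))
b=np.hstack([cv2.resize(x,(350,280),interpolation=cv2.INTER_CUBIC) for x in out[:2]])
cv2.imwrite("pics/"+sys.argv[1]+".png",np.vstack([b,cv2.resize(out[2],(700,310))])[:,:,::-1])
E
python3 look.py set1
```

```text
[0.6172 0.1097 0.187 ] [-2.52 -0.28  5.49] [0.   0.72 0.02]
side -0.19 64 h [0.0331 0.0397 0.0419] t [-0.0081  0.0119]
side -0.17 56 h [0.0324 0.0397 0.0423] t [-0.01    0.0116]
side -0.15 60 h [0.0312 0.04   0.043 ] t [-0.0093  0.011 ]
side -0.13 78 h [0.0327 0.0417 0.0499] t [-0.0175  0.0165]
scene -0.13 31 h [0.0397 0.042  0.0496] t [-0.0034  0.0118]
scene -0.11 83 h [0.0344 0.0403 0.0504] t [-0.0162  0.0162]
scene -0.09 44 h [0.0352 0.0396 0.0407] t [-0.0099  0.0088]
scene -0.07 60 h [0.0336 0.0391 0.0411] t [-0.01    0.0097]
wrist -0.15 508 h [0.0402 0.0419 0.0434] t [-0.0077  0.0113]
wrist -0.13 662 h [0.0404 0.0421 0.0437] t [-0.0081  0.0119]
wrist -0.11 1637 h [0.0364 0.0408 0.0416] t [-0.0152  0.0155]
wrist -0.09 2128 h [0.0401 0.0409 0.0417] t [-0.0072  0.0112]
wrist -0.07 2590 h [0.0392 0.0409 0.0418] t [-0.0073  0.0114]
```

View pics/set1.png

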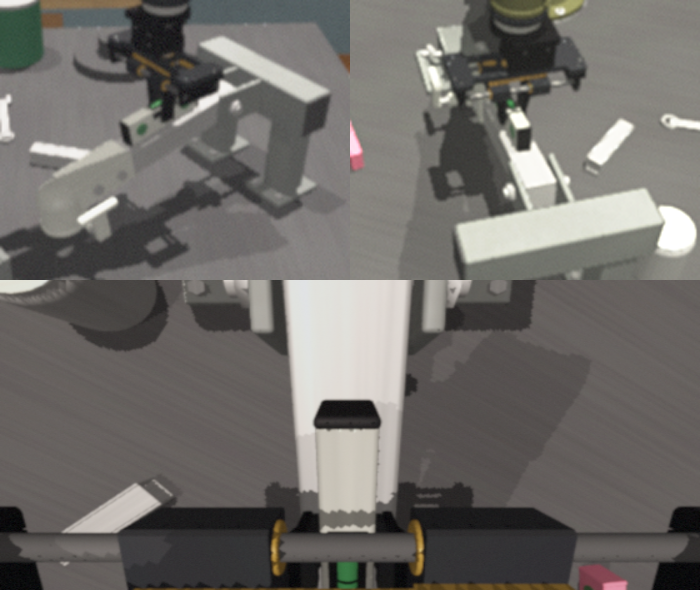

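The level's top is 40–42 mm above the tube plane along its whole length, so it sits flush on the slope. I ease off the push, open, and go straight up.

>>> drive_tool:
  moves: "0 0 -0.001 0 -1; 0 0 -0.001 0 -0.4; 0 0 -0.001 0 -0.2; 0 0 -0.001 0 0.1; 0 0 -0.001 0 0.1; 0 0 -0.001 0 0.1; 0 0 -0.001 0 0.1; 0 0 -0.006 0 0.1"

```text
time_s: 9.9
tool_pos: [0.6165, 0.1094, 0.191]
tool_rot: [-180.0, 0.1, 33.1]
force: [0.8, 0.6, -0.1]
grip_width: 0.0475
```

>>> drive_tool:
  moves: "0 0 -0.01 0 0.1; 0 0 -0.025 0 0.1; 0 0 -0.045 0 0.1; 0 0 -0.065 0 0.1; 0 0 -0.085 0 0.1; 0 0 -0.095 0 0.1; 0 0 -0.095 0 0.1; 0 0 -0.095 0 0.1"

```text
time_s: 10.7
tool_pos: [0.6169, 0.1095, 0.2864]
tool_rot: [180.0, 0.0, 33.1]
force: [0.5, -0.2, -0.6]
grip_width: 0.0478
```

```bash
python3 look.py up1
python3 - <<'E'
from h import *
r={}
for n in ["side","scene"]:
    z=np.load(n+"L.npz"); K,T=z["K"],z["T"]
    for x in pinpoint(n,"latch_grip")[:2]:
        u,v=np.round(x["uv"]).astype(int); p=unproj(K,T,x["uv"],z["d"][v,u]); print(n,np.round(x["uv"],1),round(x["conf"],2),p.round(4)); r.setdefault(n,ray(K,T,x["uv"]))
if len(r)==2: print(tri(list(r.values())))
E
```

```text
[0.6169 0.1095 0.2864] [ 0.46 -0.18 -0.64] [-0.01  0.11  0.03]
side -0.19 63 h [0.0327 0.04   0.043 ] t [-0.0087  0.0106]
side -0.17 55 h [0.0323 0.0402 0.0423] t [-0.0091  0.0089]
side -0.15 55 h [0.0328 0.0406 0.0432] t [-0.0089  0.0091]
side -0.13 53 h [0.0343 0.0405 0.0439] t [-0.0097  0.0088]
side -0.11 46 h [0.0329 0.0404 0.0426] t [-0.0094  0.0112]
side -0.09 52 h [0.0326 0.0402 0.0423] t [-0.0093  0.0101]
side -0.07 45 h [0.0324 0.0401 0.0424] t [-0.0107  0.0099]
scene -0.19 33 h [0.0366 0.0397 0.0411] t [-0.01    0.0094]
scene -0.17 32 h [0.0365 0.0405 0.0413] t [-0.0096  0.0089]
scene -0.15 35 h [0.0361 0.0407 0.043 ] t [-0.0097  0.009 ]
scene -0.13 39 h [0.0361 0.0408 0.0422] t [-0.01    0.0091]
scene -0.11 44 h [0.0363 0.04   0.0416] t [-0.0097  0.0085]
scene -0.09 39 h [0.0351 0.0399 0.041 ] t [-0.0096  0.0092]
scene -0.07 61 h [0.033  0.0391 0.0407] t [-0.0104  0.0096]
wrist -0.21 20 h [0.0409 0.0416 0.042 ] t [-0.0077  0.0103]
wrist -0.19 193 h [0.0403 0.0411 0.042 ] t [-0.0081  0.0116]
wrist -0.17 21 h [0.0401 0.0409 0.0417] t [-0.0079  0.0106]
wrist -0.15 549 h [0.0402 0.0413 0.043 ] t [-0.008  0.011]
wrist -0.13 622 h [0.0402 0.0421 0.0436] t [-0.0078  0.0114]
wrist -0.11 692 h [0.0401 0.0411 0.0422] t [-0.008  0.011]
wrist -0.09 754 h [0.0399 0.041  0.0419] t [-0.0076  0.0114]
wrist -0.07 842 h [0.0393 0.0409 0.042 ] t [-0.0075  0.0112]
side [256.1 219.8] 0.71 [ 0.5141 -0.0577  0.1368]
scene [256.5 196.1] 0.42 [ 0.5145 -0.0606  0.1265]
(array([ 0.51671593, -0.05695538,  0.13293074]), [np.float64(0.0036081099253905064), np.float64(0.0036081099253906478)])
```

View pics/up1.png

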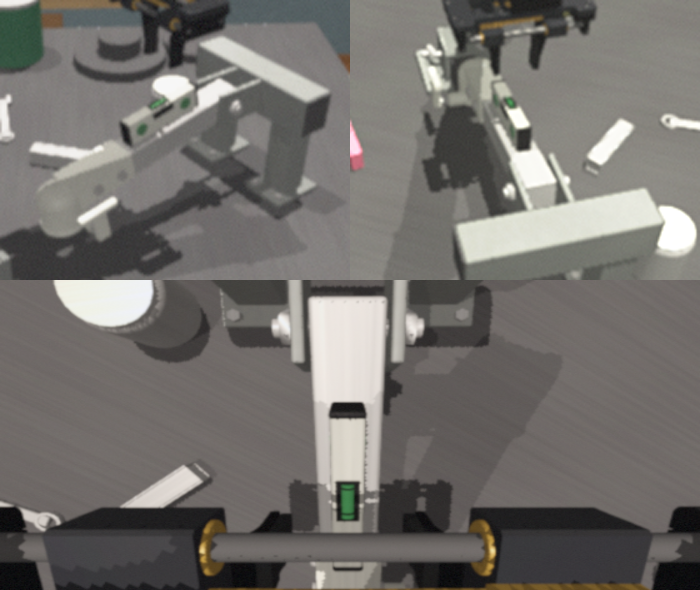

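The level stands free on the tube, vial at (348,500) in the wrist pane. Next I fit the latch crossbar from the saved clouds.

Run:
```python
from h import *
ax=np.array([np.cos(np.radians(33.1)),np.sin(np.radians(33.1))]);ly=np.array([-ax[1],ax[0]]);H=np.array([.7243,.1775])
for n in ["side","scene"]:
    z=np.load(n+"L.npz");K,T,d=z["K"],z["T"],z["d"]
    vv,uu=np.mgrid[:420,:560];P=np.stack([uu,vv,np.ones_like(uu)],-1)@np.linalg.inv(K).T*[1,-1,-1]*d[...,None]; P=P@T[:3,:3].T+T[:3,3]
    s=(P[...,:2]-H)@ax;t=(P[...,:2]-H)@ly; zc=.131+(s+.307)*np.tan(.19)
    k=(d>0)&(P[...,2]>zc-.009)&(P[...,2]<zc+.02)&(t<-.055)&(t>-.11)&(s>-.38)&(s<-.25)
    print(n,k.sum(),"s",np.percentile(s[k],[2,98]).round(4),"t",np.percentile(t[k],[2,10,50,90,98]).round(4),"z-zc",np.percentile((P[...,2]-zc)[k],[2,50,90,98]).round(4))
```

```text
side 147 s [-0.3355 -0.2766] t [-0.0866 -0.0856 -0.0828 -0.0771 -0.0746] z-zc [-0.0074  0.0048  0.0081  0.0093]
scene 61 s [-0.3338 -0.2718] t [-0.0869 -0.0865 -0.0819 -0.0761 -0.0747] z-zc [-0.0042  0.0047  0.0072  0.0082]
```

>>> drive_tool:
  moves: "-0.02 0.009 0 0 -0.08; -0.05 0.023 0 0 -0.08; -0.085 0.039 0 0 -0.08; -0.12 0.055 0 0 -0.08; -0.15 0.069 0 0 -0.08; -0.17 0.078 0 0 -0.08; -0.178 0.082 0.02 0 -0.08; -0.178 0.082 0.06 0 -0.08"

```text
time_s: 11.75
tool_pos: [0.5142, -0.0587, 0.2291]
tool_rot: [179.7, -0.3, 32.9]
force: [-0.2, -0.7, -0.5]
grip_width: 0.04
```

>>> drive_tool:
  moves: "0 0 0.03 0 -0.08; 0 0 0.05 0 -0.08; 0 0 0.06 0 -0.08; 0 0 0.06 0 -0.08; 0 0 0.06 0 -0.08; 0 0 0.06 0 -0.08; 0 0 0.06 0 -0.08; 0 0 0.06 0 -0.08"

```text
time_s: 12.55
tool_pos: [0.5132, -0.0564, 0.1674]
tool_rot: [179.9, -0.1, 33.1]
force: [1.0, -0.1, 0.1]
grip_width: 0.0403
```

Run:
```python
from h import *
o=get_obs();print(np.round(o["tool_pos"],4),np.round(o["force"],2))
out=[]
for n in ["side","scene","wrist"]:
    K,T=Tcam(n); im,d=read_camera(n); out.append({"side":im[130:250,200:350],"scene":im[130:250,190:340],"wrist":im[120:420]}[n])
b=np.hstack([cv2.resize(x,(390,312),interpolation=cv2.INTER_CUBIC) for x in out[:2]])
cv2.imwrite("pics/lat.png",np.vstack([b,cv2.resize(out[2],(780,280))])[:,:,::-1])
```

```text
[ 0.5132 -0.0564  0.1674] [ 0.98 -0.13  0.11]
```

View pics/lat.png

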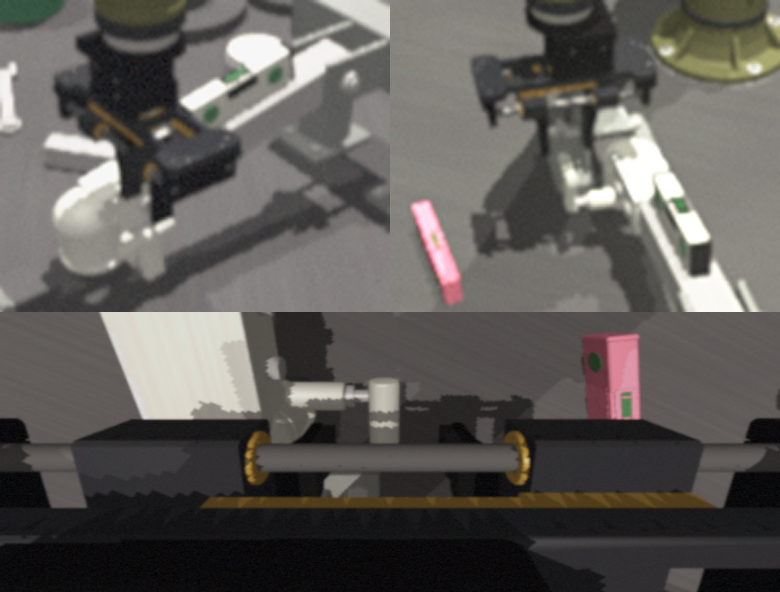

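The crossbar (384,410 in the wrist pane) sits mid-way between the fingers, with the coupler clear to the left. I descend and grip.

>>> drive_tool:
  moves: "0 0 0.02 0 -0.08; 0 0 0.038 0 -0.08; 0 0 0.048 0 -0.08; 0 0 0.053 0 -0.08; 0 0 0.056 0 -0.08; 0 0 0.056 0 -0.08; 0 0 0.056 0 -1; 0 0 0.056 0 -1"
  grip_force: 45

```text
time_s: 13.5
tool_pos: [0.5131, -0.0564, 0.1112]
tool_rot: [180.0, -0.1, 33.1]
force: [-0.3, -0.0, 0.4]
grip_width: 0.031
```

>>> drive_tool:
  moves: "0 0 0 0 -1; 0 0 0 0 -1; 0 0 0 0 -1; 0 0.003 0 0 -1; 0 0.007 0 0 -1; 0 0.011 0 0 -1; 0 0.015 0 0 -1; 0 0.018 0 0 -1"

```text
time_s: 14.3
tool_pos: [0.52, -0.0673, 0.1105]
tool_rot: [-179.5, 0.1, 33.2]
force: [-8.4, 9.6, 8.3]
grip_width: 0.0125
```

>>> drive_tool:
  moves: "0 0.001 0 0 -1; 0 0.002 0 0 -1; 0 0.002 0 0 -1; 0 0.002 0 0 -1; 0 0.002 0 0 -1; 0 0.002 0 0 -1; 0 0.002 0 0 -1; 0 0.002 0 0 -1"
  grip_force: 55

```text
time_s: 15.1
tool_pos: [0.5209, -0.0686, 0.1105]
tool_rot: [-179.5, 0.1, 33.2]
force: [-9.2, 8.9, 8.3]
grip_width: 0.0118
```

```bash
cat > st.py <<'E'
from h import *
import sys
o=get_obs();p=np.array(o["tool_pos"])
ax=np.array([np.cos(np.radians(33.1)),np.sin(np.radians(33.1)),0]);ly=np.array([-ax[1],ax[0],0]);H=np.array([.7243,.1775,0])
f=np.array(o["force"])
print("s,t,z",np.round([(p-H)@ax,(p-H)@ly,p[2]],4),"F s,t,z",np.round([f@ax,f@ly,f[2]],1),"M",np.round(o["wrist_torque"],2),"w",o["grip_width"],o["time_s"])
out=[]
for n in ["side","scene"]:
    K,T=Tcam(n); im,d=read_camera(n); out.append({"side":im[100:260,200:400],"scene":im[130:290,190:390]}[n])
    vv,uu=np.mgrid[:420,:560];P=np.stack([uu,vv,np.ones_like(uu)],-1)@np.linalg.inv(K).T*[1,-1,-1]*d[...,None]; P=P@T[:3,:3].T+T[:3,3]
    s=(P-H)@ax;t=(P-H)@ly
    # level top line: max height per slice
    S=[];Z=[];M=[]
    for a in np.arange(-.19,-.06,.01):
        k=(d>0)&(s>=a)&(s<a+.01)&(abs(t-.001)<.006)&(P[...,2]>.15)&(P[...,2]<.3)
        if k.sum()>5: S.append(a+.005);Z.append(np.median(P[...,2][k]))
    if len(S)>3: f=np.polyfit(S,Z,1);print(n,"top slope deg",np.degrees(np.arctan(f[0])).round(2),"z at -.12",np.polyval(f,-.12).round(4),"res",np.round(np.std(np.polyval(f,S)-Z),4))
cv2.imwrite("pics/"+sys.argv[1]+".png",np.hstack([cv2.resize(x,(400,320),interpolation=cv2.INTER_CUBIC) for x in out])[:,:,::-1])
E
python3 st.py pull
```

```text
s,t,z [-0.3048 -0.0951  0.1105] F s,t,z [-2.9 12.5  8.3] M [ 2.01  2.07 -0.04] w 0.011787919832100917 15.1
side top slope deg 10.97 z at -.12 0.2164 res 0.0007
scene top slope deg 10.08 z at -.12 0.2153 res 0.0011
```

View pics/pull.png

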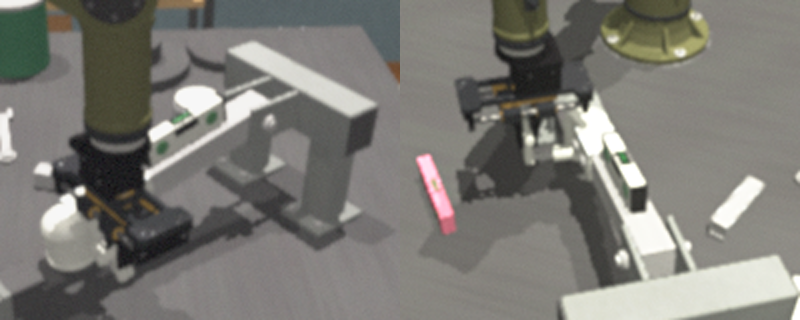

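>>> drive_tool:
  moves: "0 0.002 0 0 -1; 0 0.004 0 0 -1; 0 0.005 0 0 -1; 0 0.005 0 0 -1; 0 0.005 0 0 -1; 0 0.005 0 0 -1; 0 0.005 -0.002 0 -1; 0 0.005 -0.004 0 -1"
  grip_force: 60

```text
time_s: 16.0
tool_pos: [0.5221, -0.0708, 0.1113]
tool_rot: [-179.3, 0.2, 33.3]
force: [-5.4, 12.3, -10.4]
grip_width: 0.012
```

```bash
python3 st.py pull2
```

```text
s,t,z [-0.305  -0.0975  0.1113] F s,t,z [  2.2  13.2 -10.4] M [ 2.61  0.99 -0.11] w 0.011995481303470192 16.0
side top slope deg 10.29 z at -.12 0.2162 res 0.0009
scene top slope deg 10.31 z at -.12 0.2151 res 0.001
```

>>> drive_tool:
  moves: "0 0.002 0 0 -1; 0 0.003 -0.001 0 -1; 0 0.003 -0.003 0 -1; 0 0.003 -0.005 0 -1; 0 0.003 -0.007 0 -1; 0 0.003 -0.009 0 -1; 0 0.003 -0.011 0 -1; -0.001 0.003 -0.012 0 -1"

```text
time_s: 16.9
tool_pos: [0.5217, -0.0729, 0.1219]
tool_rot: [-179.1, 0.4, 33.4]
force: [-4.7, 15.0, -11.2]
grip_width: 0.0119
```

```bash
python3 st.py lift1
```

```text
s,t,z [-0.3065 -0.0992  0.1219] F s,t,z [  4.3  15.1 -11.2] M [ 2.9   1.19 -0.14] w 0.011882800926793724 16.9
side top slope deg 8.65 z at -.12 0.2204 res 0.0007
scene top slope deg 8.76 z at -.12 0.2197 res 0.0009
```

The tongue is rising (10.6° to 8.7°) with the level riding on it. I keep lifting gently.

>>> drive_tool:
  moves: "0 0 -0.002 0 -1; 0 0 -0.005 0 -1; 0 0 -0.009 0 -1; 0 0 -0.013 0 -1; -0.001 0 -0.017 0 -1; -0.001 0 -0.021 0 -1; -0.001 0 -0.025 0 -1; -0.001 0 -0.028 0 -1"

```text
time_s: 17.8
tool_pos: [0.5201, -0.0739, 0.1494]
tool_rot: [-179.1, 0.5, 33.4]
force: [-6.2, 12.8, -11.8]
grip_width: 0.0123
```

>>> drive_tool:
  moves: "0 0 -0.003 0 -1; 0 0 -0.006 0 -1; 0 0 -0.009 0 -1; 0 0 -0.012 0 -1; 0 0 -0.014 0 -1; 0 0 -0.016 0 -1; 0 0 -0.017 0 -1; 0 0 -0.017 0 -1"

```text
time_s: 18.6
tool_pos: [0.5202, -0.0738, 0.1663]
tool_rot: [-179.1, 0.5, 33.4]
force: [-7.5, 13.4, -11.7]
grip_width: 0.0123
```

```bash
python3 st.py lift2
```

```text
s,t,z [-0.3082 -0.0991  0.1663] F s,t,z [  1.   15.3 -11.7] M [ 2.39  1.96 -0.12] w 0.012339374669474408 18.6
side top slope deg 0.53 z at -.12 0.2375 res 0.0005
scene top slope deg 0.77 z at -.12 0.2363 res 0.0008
```

View pics/lift2.png

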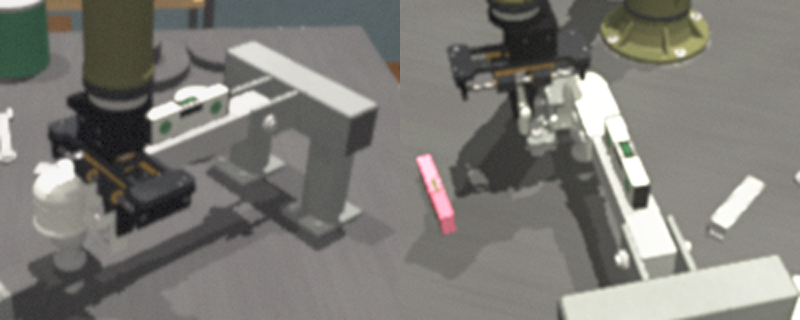

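>>> drive_tool:
  moves: "0 0 -0.001 0 -1; 0 0 -0.002 0 -1; 0 0 -0.003 0 -1; 0 0 -0.003 0 -1; 0 0 -0.003 0 -1; 0 0 -0.003 0 -1; 0 0 -0.003 0 -1; 0 0 -0.003 0 -1"

```text
time_s: 19.5
tool_pos: [0.5203, -0.0738, 0.1692]
tool_rot: [-179.1, 0.5, 33.4]
force: [-6.5, 12.8, -11.3]
grip_width: 0.012
```

```bash
python3 st.py lift3; python3 st.py lift4
```

```text
s,t,z [-0.3082 -0.0991  0.1692] F s,t,z [  1.6  14.3 -11.3] M [ 2.48  1.99 -0.07] w 0.012013724965932311 19.5
side top slope deg 0.14 z at -.12 0.2385 res 0.0006
scene top slope deg 0.24 z at -.12 0.2375 res 0.0006
s,t,z [-0.3082 -0.0991  0.1692] F s,t,z [  2.7  14.8 -11.2] M [ 2.47  1.86 -0.07] w 0.011915410999042007 19.6
side top slope deg 0.45 z at -.12 0.2386 res 0.0006
scene top slope deg 0.34 z at -.12 0.2376 res 0.0007
```

View pics/lift4.png

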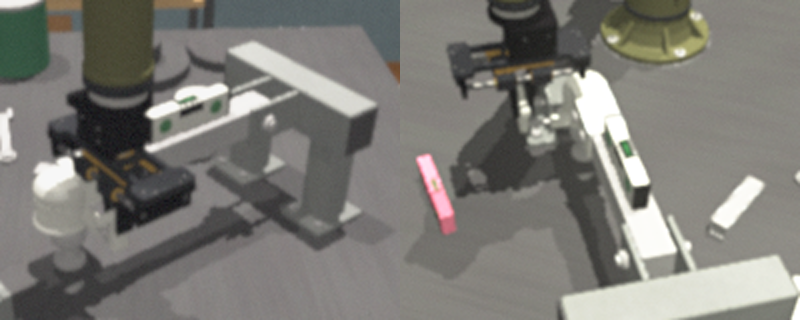

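```bash
python3 -c "
from cell import *
print(sign_off())"
```

```text
the job is handed in; nothing more can be done
None
```

The job is handed in at 19.6 s. The arm is holding the tongue up, level to about 0.3°, with the spirit level still standing on the tube and the coupler clear of the ball.

- **Spirit level:** I took the aluminium one with black caps and a green vial, not the brown or pink bar. I set it down on the sloping tube with a light grip so it turned flush, then let go. Before the lift its top measured about 40–42 mm above the tube along its whole length, centred to within about 2 mm.
- **Latch and lift:** I pulled the latch out about 17 mm, with the spring at about 13 N, and lifted the tongue by the handle. It is still gripped and pulled out.
- **Last checks:** The level's top sloped 0.1–0.45° nose-down across the two cameras, in two readings each. The grip showed no slip, with about 11 N of vertical load and 14–15 N of sideways pull.
- **A disagreement:** The gripper read about 12 mm closed on the handle, where the crossbar should be 14 mm thick. I didn't find out why.
- **Other things on the bench:** I never touched them. The ones in the last pictures looked unmoved, but I made no separate check of them all.

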